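# Stack the bare colonisation slats and show the shelled one to the camera

## Robot

A 6-joint arm with a two-finger parallel gripper is mounted at the origin on the work surface. World frame = base frame: x ahead of the robot, y to its left, z up, the work surface at z = 0. Lengths are in m, angles in rad, forces in N, time in s.
With the tool pointing down it reaches from about 0.35 to 0.975 m from the base axis. Payload 4.9 kg.
Tool frame: the origin (TCP) lies at the very end of the fingers, on their centre line; the grasp point (between the pads) lies ctrl.hold_point_z behind it (ctrl.hold_point_z is the distance from the TCP to the grasp point, in m); z points along the fingers, y is the line along which they close (so a half turn about z gives the same grasp; the last joint's range is limited). The gripper opens to 85 mm and grips with 20 to 120 N. Pads are 22 mm wide; open, the fingers measure 114 mm over their backs; the gripper's body (76 mm by 85 mm) begins 54 mm behind the grasp point. The pads swing forward as they close: fully open they stand 13 mm farther back than shut.
Start: joints at [1.221, 0.053, 1.613, -0, 1.476, -0.119], TCP at [0.143, 0.608, 0.231] pointing down, gripper open.
Joint ranges: [-3.01, 3.01], [-1.01, 2.22], [0.06, 2.58], [-1.02, 4.17], [0.09, 2.62], [-3.14, 3.14]. Speed limits (rad/s): [2.57, 2.57, 3.14, 3.14, 3.14, 3.14].

## Interface

Orientations are given as a rotation vector (axis times angle).
In Python, from station import ctrl gives the robot as it stands. The module is installed in compiled form; this text tells all that it offers.
- The arm moves only by the tool jog_arm, never from a script. Its argument "deltas" is a list of rows, each a list of 3 entries, a list of its own where there are three numbers: the closure, from -1 (fully open) to 1 (shut), then the shift along the world's x, y, z scaled (see below), then the turn, a rotation vector about the world's x, y, z scaled (see below). A call has 1 to 12 rows; each row is the pose to reach, as a shift and turn from the pose commanded when the call began, turning the shorter way round; what a row does not reach only later rows make up. The controller multiplies each number of a shift by 0.4 m and each number of a turn by 180 degrees. A row lasts 1/12 s, in which the tool goes at most 41.7 mm and 7.16 degrees, less where a joint would pass 70% of its speed; a pose out of reach is approached as far as the arm can. A call with a number of a shift or a turn outside -1 to 1 is refused whole. A call with a gripper value outside its range is refused whole. The fingers move at their own pace and stop on an object; "squeeze" is the grip in N (left out, the last holds). Time passes only in rows, so rows that repeat a pose let the fingers close. It gives the time, the measured TCP pose, the force, the opening and the grip force at its end, in the units of the state.
- ctrl.get_obs(): the state, without advancing time (a new reading comes with each control period).
- ctrl.get_image(name): name is "scene" or "top"; returns the picture (420x560x3 uint8, red, green, blue); there is no depth.
- ctrl.get_calibration(name): a dict with "K" (3x3 intrinsics, pixels), "extrinsics" (4x4, takes a point from world to camera coordinates). Camera axes: x right, y down, z forward; pixel columns grow to the right and rows downward; lengths in m; the calibration is good to about 2 mm. A picture is of the moment at which its call begins. get_calibration takes no time and is no camera call.
- ctrl.finish_job(): hands the job in; it is judged then, once.
The state is a dict: "t": time; "q": joint angles; "dq": joint speeds; "effort": joint torques, N m; "tool_pos": TCP position; "tool_rot": TCP orientation; "contact_force": force on the tool from outside, world axes, zero at the start; "wrist_torque": the same for the moment, N m; "opening": finger opening in m; "grip_force": force on a finger pad.
Only numpy, scipy, OpenCV 4.12 (cv2) and the standard library are available. Lean on these libraries where they do the work, as an engineer would, in place of code of your own. Each camera call takes 0.05 s, during which the arm holds its last target. There are 200 camera calls.

## Task

Take the two bare slats from the white tray and lay them crosswise on the two slats on the grey draining board, one towards each end and square to them, as the next level layer of an open tower. Then take the slat with the shells from the tray and hold it up to the inspection camera: shells on its upper face, right above the middle of the round mat at lens height, the shell end pointing at the camera and tipped down about 35 degrees. Finish while holding it there, still and clear of everything; do not touch the camera stand or disturb the jar and vials.

Things in the scene. Friction and masses are not known exactly. Their poses are not given: they have to be found in the camera images.
- tray: White plastic sorting tray, fixed, 280 (x) x 260 (y) x 45 mm high with a narrow rim, walls 5 mm, floor 5 mm thick. Origin: centre of its underside. The three slats lie flat in it side by side, roughly along its x axis, about 64 mm apart, in any order.
- rack: Grey draining board, fixed, 190 x 190 x 12 mm, with fine dark lines along its y axis. Origin: centre of its underside; its top is 12 mm above. The two lower slats lie on it along its y axis, near x = -50 and x = +50 mm; the next layer belongs along its x axis, near y = -50 and y = +50 mm.
- bare_1: Bare 150 x 25 x 15 mm wooden slat (about 45 g) with a 6 mm dark nail hole near its -x end. Origin: centre of its underside; x along its length, y across, z up. Starts in the tray; same as bare_2.
- bare_2: Bare 150 x 25 x 15 mm wooden slat (about 45 g) with a 6 mm dark nail hole near its -x end. Origin: centre of its underside; x along its length, y across, z up. Starts in the tray; same as bare_1.
- low_1: Lower 150 x 25 x 15 mm wooden slat (about 45 g) with a 6 mm dark nail hole near its -x end. Origin: centre of its underside; x along its length, y across, z up. Loose, lying flat on the draining board.
- low_2: Lower 150 x 25 x 15 mm wooden slat (about 45 g) with a 6 mm dark nail hole near its -x end. Origin: centre of its underside; x along its length, y across, z up. Loose, lying flat on the draining board, parallel to low_1.
- shell_slat: Shelled 150 x 25 x 15 mm wooden slat (about 45 g) with a 6 mm dark nail hole near its -x end. Origin: centre of its underside; x along its length, y across, z up. On top near the +x end: a cluster of whitish limpet shells, x = +25 to +73 mm, up to 10 mm high; the rest is bare, for gripping. Starts in the tray, shells up.
- shells (a point): Middle of the shell cluster, on the shelled slat's upper face: 50 mm from the slat's origin along its x axis and 15 mm up its z axis.
- station: Camera stand, fixed. Origin: on the bench, middle of the round black mat (90 mm wide, white ring and dot); x points level from mat to camera, z up. The camera looks level along -x; lens centre 200 mm up, lens front at x = +147 mm. Camera 62 mm wide, z = 175 to 225 mm; post 18 mm thick at x = +225 mm, 249 mm high; foot 90 x 110 x 14 mm.
- focus (a point): The camera's viewing point in the air: 200 mm straight above the middle of the mat, level with the lens and 147 mm in front of it.
- jar: White lidded jar, 68 mm across, 75 mm high, standing beyond the work; leave alone. Origin: centre of its underside.
- vial_1: Small glass vial, 26 mm across, 50 mm high; leave alone. Origin: centre of its underside.
- vial_2: Small glass vial like vial_1; leave alone. Origin: centre of its underside.

How it is judged:
By the outcome, as a careful person would: the job done as asked, in the order asked, and still so for the second after the job is handed in, while the arm keeps its last pose, push and grip.
It also fails if it takes over 64 s, if anything falls off the work surface, if the arm or the gripper's body presses on something with over 40 N, if the wrist force passes 120 N, or if a joint passes its speed limit or range.

## Working session

There is one attempt and no reset: what is moved stays moved. The work goes in short steps, Python scripts to look and compute and a tool call to move; the robot and the scene stay as the last step left them, time stands still between calls to the robot, and variables do not carry over. Pictures are saved under pics/ and viewed, at most 10 in all, crops included, and the job is handed in when it is done.

Besides the shell and the picture viewer there is one more tool, called after "Call:" as name([rows], argument=value, ...), one row to a line, values as JSON. jog_arm: Moves the arm, as the interface text tells. Its arguments: {"type":"object","properties":{"deltas":{"type":"array","items":{"type":"array"}},"squeeze":{"type":"number"}},"required":["deltas"]}

```bash
mkdir -p pics; python3 - <<'E'
from station import ctrl
import cv2,numpy as np
np.set_printoptions(precision=4,suppress=True)
for n in("top","scene"):
    cv2.imwrite(f"pics/{n}0.png",ctrl.get_image(n)[:,:,::-1]); print(ctrl.get_calibration(n))
print(ctrl.get_obs(),ctrl.hold_point_z)
E
```

```text
{'K': array([[394.8809,   0.    , 279.0301],
       [  0.    , 394.8809, 211.1655],
       [  0.    ,   0.    ,   1.    ]]), 'extrinsics': array([[-0.016 , -0.9996, -0.0237, -0.0316],
       [-0.9847,  0.0199, -0.1733,  0.6343],
       [ 0.1737,  0.0206, -0.9846,  0.9444],
       [ 0.    ,  0.    ,  0.    ,  1.    ]])}
{'K': array([[408.1483,   0.    , 282.2963],
       [  0.    , 408.1483, 209.6299],
       [  0.    ,   0.    ,   1.    ]]), 'extrinsics': array([[-0.2539,  0.9672,  0.0057,  0.1888],
       [ 0.6017,  0.1625, -0.782 , -0.2601],
       [-0.7573, -0.1951, -0.6232,  1.3287],
       [ 0.    ,  0.    ,  0.    ,  1.    ]])}
{'t': 0.1, 'q': array([ 1.221 ,  0.0533,  1.6141,  0.    ,  1.476 , -0.119 ]), 'dq': array([ 0.0018, -0.0012, -0.0032, -0.    ,  0.0013,  0.0005]), 'effort': array([  0.0001, -39.4896, -37.1365,  -0.0001,   0.0038,   0.    ]), 'tool_pos': array([0.1428, 0.6079, 0.2302]), 'tool_rot': array([-0.3617, -3.1202,  0.0029]), 'contact_force': array([0.667 , 0.9243, 0.1638]), 'wrist_torque': array([0.011 , 0.0517, 0.0084]), 'grip_force': 0.0, 'opening': 0.08533744960611449} 0.0187
```

View pics/top0.png

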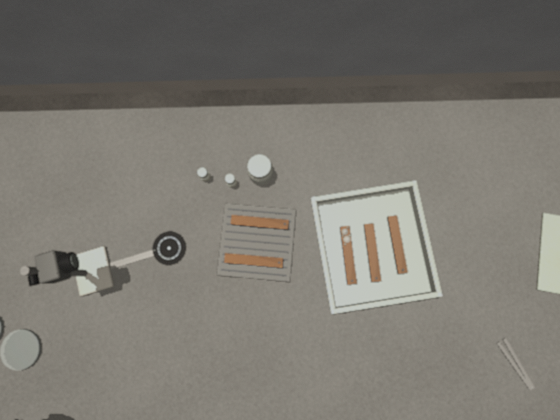

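View pics/scene0.png

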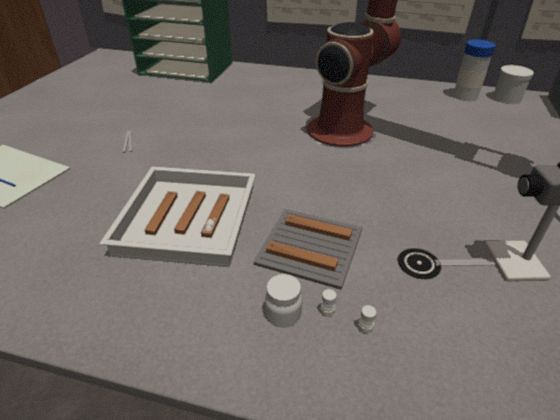

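The top view shows three slats in the tray: shelled at (348,255) with its shell end up, bare at (372,252) and (397,245). The two low slats are on the rack at (258,222) and (253,261). The mat is at (169,248), the camera at (60,265), the jar at (259,168) and the vials at (203,174) and (230,181).

```bash
cat > h.py <<'E'
import cv2,numpy as np
from station import ctrl
np.set_printoptions(precision=4,suppress=True)
def ray(n,uv,z):
    c=ctrl.get_calibration(n);K,E=c["K"],c["extrinsics"];R=E[:3,:3];o=-R.T@E[:3,3]
    uv=np.atleast_2d(uv);d=np.c_[uv,np.ones(len(uv))]@np.linalg.inv(K).T@R
    return o+d*((z-o[2])/d[:,2])[:,None]
def proj(n,P):
    c=ctrl.get_calibration(n);p=np.atleast_2d(P)@c["extrinsics"][:3,:3].T+c["extrinsics"][:3,3]
    p=p@c["K"].T;return p[:,:2]/p[:,2:]
def slats(im,n,z):
    im=im.astype(int);m=((im[:,:,0]-im[:,:,2])>30).astype(np.uint8)
    N,L,st,_=cv2.connectedComponentsWithStats(m)
    out=[]
    for i in range(1,N):
        if 150<st[i,4]<3000:
            v,u=np.nonzero(L==i);p=ray(n,np.c_[u,v].astype(float),z)[:,:2]
            (c,s,a)=cv2.minAreaRect((p*1000).astype(np.float32))
            if s[0]<s[1]: a+=90
            a=(a+90)%180-90
            out.append((np.array(c),np.array(s),a,st[i,4],(u.mean(),v.mean())))
    return out
def mat(im,z=0):pass
E
python3 - <<'E'
from h import *
im={n:cv2.imread(f"pics/{n}0.png")[:,:,::-1] for n in("top","scene")}
for n in im:
    for s in slats(im[n],n,.02): print(n,*s)
# edges on the top image
print("mat top",ray("top",[169,248],0),"mat scene",ray("scene",[419.5,263],0))
print("lens-ish top",ray("top",[72,262],.2), "foot", ray("top",[[93,271]],.014))
print("rack top",ray("top",[[225,205],[296,207],[290,281],[218,275]],.012)[:,:2])
print("tray",ray("top",[[312,197],[417,182],[440,297],[331,312]],.045)[:,:2])
print("jar",ray("top",[[259,166]],.075),"vials",ray("top",[[202,172],[230,179]],.05))
big=cv2.resize(np.ascontiguousarray(im["top"][150:330,20:220,::-1]),None,fx=4,fy=4,interpolation=cv2.INTER_CUBIC)[:600]
big2=cv2.resize(np.ascontiguousarray(im["top"][175:320,215:445,::-1]),None,fx=3.4,fy=3.4,interpolation=cv2.INTER_CUBIC)
cv2.imwrite("pics/c1.png",big[:600]);cv2.imwrite("pics/c2.png",big2)
E
```

```text
top [613.3159  10.3886] [152.4008  26.7261] 83.61588287353516 587 (np.float64(259.06814310051107), np.float64(221.51618398637137))
top [ 548.3865 -343.8781] [148.4543  24.6912] 6.686206340789795 558 (np.float64(397.14874551971326), np.float64(244.2347670250896))
top [ 528.6326 -278.7784] [147.3784  24.4473] 4.240137100219727 557 (np.float64(372.1005385996409), np.float64(252.46140035906643))
top [ 523.5758 -216.8077] [148.5544  24.2706] 4.757491588592529 484 (np.float64(348.1694214876033), np.float64(257.5888429752066))
top [514.2336  26.6224] [151.646   26.5728] 84.22144317626953 609 (np.float64(253.0886699507389), np.float64(259.8423645320197))
scene [-1113.115    100.5347] [470.0666 109.1416] 9.769683837890625 263 (np.float64(391.62357414448667), np.float64(31.581749049429657))
scene [-816.686   -87.5244] [194.1719 485.9951] -1.269378662109375 304 (np.float64(352.5263157894737), np.float64(46.13486842105263))
scene [18.7478 20.5246] [201.9968 252.9519] -48.60049057006836 1076 (np.float64(345.08921933085503), np.float64(131.63475836431226))
scene [ 555.766  -344.7083] [159.4697  27
[... 314 characters left out ...]
445255474452), np.float64(213.31143552311437))
scene [513.7993  21.4982] [153.2184  38.4695] 83.97240447998047 733 (np.float64(318.71350613915416), np.float64(226.31787175989086))
scene [612.4465   5.3584] [152.6642  36.4468] 83.68013763427734 889 (np.float64(302.05286839145106), np.float64(254.88976377952756))
mat top [[0.5502 0.2509 0.    ]] mat scene [[0.5523 0.2493 0.    ]]
lens-ish top [[0.5067 0.3981 0.2   ]] foot [[0.4928 0.4434 0.014 ]]
rack top [[ 0.6607  0.1012]
 [ 0.6514 -0.0872]
 [ 0.4591 -0.0673]
 [ 0.4773  0.1178]]
tray [[ 0.6706 -0.1281]
 [ 0.7043 -0.3985]
 [ 0.4148 -0.4322]
 [ 0.3831 -0.1656]]
jar [[0.7473 0.0054 0.075 ]] vials [[0.7419 0.1558 0.05  ]
 [0.7216 0.0826 0.05  ]]
```

View pics/c1.png

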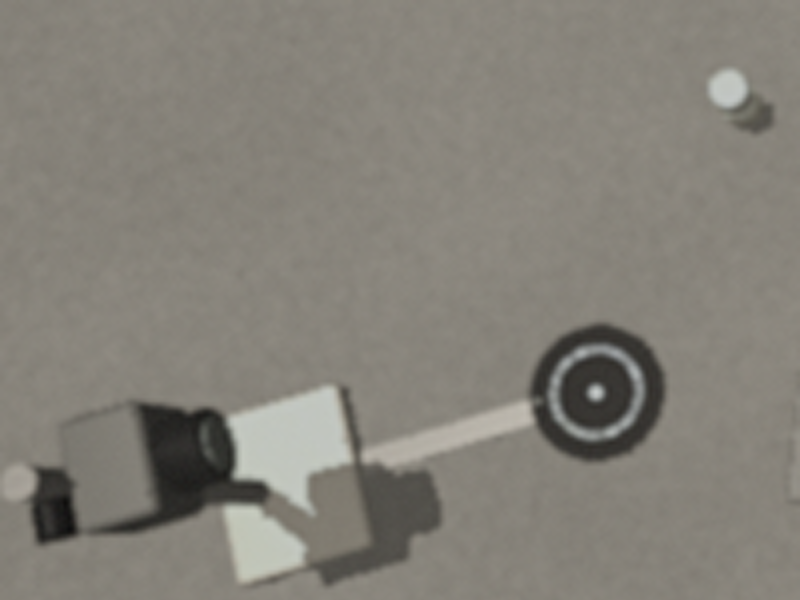

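View pics/c2.png

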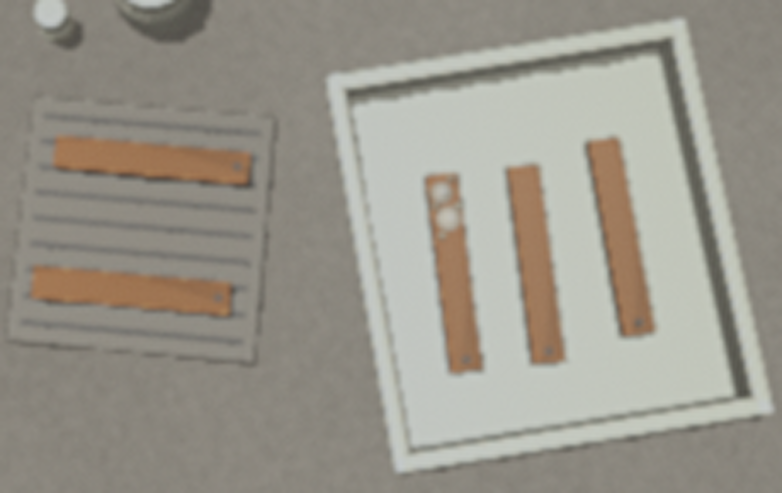

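The crops show the mat dot at px (169,248), a strap running to the foot, and the lens at about (73,260). The nail holes are at the robot-side ends of all the tray slats, so the shell end points to +x. Next I'll refine the numbers and write a planning helper.

```bash
cat >> h.py <<'E'
from scipy.spatial.transform import Rotation as Rn
def down(yaw_y):  # tool down, tool y at heading yaw_y deg
    a=np.radians(yaw_y);y=np.array([np.cos(a),np.sin(a),0]);z=np.array([0,0,-1.]);return np.c_[np.cross(y,z),y,z]
def plan(pos,R):
    o=ctrl.get_obs();Rc=Rn.from_rotvec(o["tool_rot"])
    w=(Rn.from_matrix(R)*Rc.inv()).as_rotvec()
    print("t",round(o["t"],2),"pos",o["tool_pos"],"q",o["q"],"shift",(np.array(pos)-o["tool_pos"])/.4,"turn",w/np.pi,"open",round(o["opening"],4),"grip",o["grip_force"],"F",o["contact_force"])
E
python3 - <<'E'
from h import *
im=cv2.imread("pics/top0.png")[:,:,::-1]
for s in slats(im,"top",.027): print(s[0],s[1],s[2])
m=np.array([.551,.2502])
for nm,p,z in(("strap",[111.2,264],0),("lens",[73,260.5],.2),("post",[25,270.3],.249)):
    d=ray("top",p,z)[0,:2]-m; print(nm,np.degrees(np.arctan2(d[1],d[0])),np.hypot(*d))
f=ray("top",[[105,247],[113,285]],.014);d=f[0]-f[1];print("foot",np.degrees(np.arctan2(d[1],d[0]))+90,np.hypot(*d[:2]),f)
plan([.549,-.344,.23],down(-83.3))
E
```

```text
[612.2627   9.8801] [151.3539  26.5425] 83.61588287353516
[ 547.7792 -341.953 ] [147.4346  24.5216] 6.68620491027832
[ 528.1609 -277.3006] [146.366   24.2793] 4.240122318267822
[ 523.139  -215.7556] [147.5339  24.1039] 4.757500171661377
[513.8609  26.0024] [150.6043  26.3902] 84.2214584350586
strap 104.75746770789495 0.1580306255751098
lens 105.76383078408566 0.15163599239036954
post 106.07113238465155 0.2240636390373782
foot 105.2556731012728 0.10198834555668687 [[0.5546 0.4157 0.014 ]
 [0.4562 0.3889 0.014 ]]
t 0.1 pos [0.1428 0.6079 0.2302] q [ 1.221   0.0533  1.6141  0.      1.476  -0.119 ] shift [ 1.0156 -2.3798 -0.0004] turn [-0.0002 -0.0008 -0.8893] open 0.0853 grip 0.0 F [0.667  0.9243 0.1638]
```

Call:
jog_arm([
  [0, [0.52, -0.97, 0], [0, 0, -0.3]],
  [0, [0.52, -0.97, 0], [0, 0, -0.3]],
  [0, [0.52, -0.97, 0], [0, 0, -0.3]],
  [0, [0.52, -0.97, 0], [0, 0, -0.3]],
  [0, [0.52, -0.97, 0], [0, 0, -0.3]],
  [0, [0.52, -0.97, 0], [0, 0, -0.3]],
  [0, [0.52, -0.97, 0], [0, 0, -0.3]],
  [0, [0.52, -0.97, 0], [0, 0, -0.3]],
  [0, [0.52, -0.97, 0], [0, 0, -0.3]],
  [0, [0.52, -0.97, 0], [0, 0, -0.3]],
  [0, [0.52, -0.97, 0], [0, 0, -0.3]],
  [0, [0.52, -0.97, 0], [0, 0, -0.3]],
])

```text
t: 1.1
tool_pos: [0.3524, 0.217, 0.231]
tool_rot: [1.746, 2.61, -0.001]
contact_force: [0.2, 0.7, -0.1]
opening: 0.0424
grip_force: 0.0
```

```bash
python3 -c "
from h import *
plan([.549,-.344,.15],down(-83.3))"
```

```text
t 1.1 pos [0.3524 0.217  0.231 ] q [ 0.3728 -0.492   2.0754 -0.0015  1.5582 -0.0185] shift [ 0.4916 -1.4026 -0.2024] turn [ 0.0005 -0.0003 -0.5873] open 0.0424 grip 0.0 F [ 0.1806  0.7367 -0.1084]
```

Call:
jog_arm([
  [0, [0.25, -0.7, 0], [0, 0, -0.3]],
  [0, [0.25, -0.7, 0], [0, 0, -0.3]],
  [0, [0.25, -0.7, 0], [0, 0, -0.3]],
  [0, [0.25, -0.7, 0], [0, 0, -0.3]],
  [0, [0.25, -0.7, 0], [0, 0, -0.3]],
  [0, [0.25, -0.7, 0], [0, 0, -0.3]],
  [0, [0.25, -0.7, 0], [0, 0, -0.3]],
  [0, [0.25, -0.7, 0], [0, 0, -0.3]],
  [0, [0.25, -0.7, 0], [0, 0, -0.3]],
])

```text
t: 1.85
tool_pos: [0.4512, -0.0612, 0.2307]
tool_rot: [-2.74, -1.535, 0.001]
contact_force: [0.4, 0.2, 0.0]
opening: 0.0429
grip_force: 0.0
```

Call:
jog_arm([
  [0, [0.24, -0.7, -0.2], [0, 0, -0.287]],
  [0, [0.24, -0.7, -0.2], [0, 0, -0.287]],
  [0, [0.24, -0.7, -0.2], [0, 0, -0.287]],
  [0, [0.24, -0.7, -0.2], [0, 0, -0.287]],
  [0, [0.24, -0.7, -0.2], [0, 0, -0.287]],
  [0, [0.24, -0.7, -0.2], [0, 0, -0.287]],
  [0, [0.24, -0.7, -0.2], [0, 0, -0.287]],
  [0, [0.24, -0.7, -0.2], [0, 0, -0.287]],
  [0, [0.24, -0.7, -0.2], [0, 0, -0.287]],
  [0, [0.24, -0.7, -0.2], [0, 0, -0.287]],
  [0, [0.24, -0.7, -0.2], [0, 0, -0.287]],
])

```text
t: 2.77
tool_pos: [0.5473, -0.3375, 0.1514]
tool_rot: [-3.134, -0.2, 0.0]
contact_force: [0.7, -0.6, -0.4]
opening: 0.0426
grip_force: 0.0
```

```bash
python3 -c "
from h import *
plan([.549,-.344,.008],down(-83.3))"
```

```text
t 2.77 pos [ 0.5473 -0.3375  0.1514] q [-0.6684  0.1539  1.6403  0.0006  1.3481  0.7746] shift [ 0.0041 -0.0164 -0.3585] turn [-0.0003 -0.0001 -0.0034] open 0.0426 grip 0.0 F [ 0.6666 -0.5656 -0.4414]
```

Call:
jog_arm([
  [0, [0.002, -0.01, -0.1], [0, 0, 0]],
  [0, [0.002, -0.01, -0.2], [0, 0, 0]],
  [0, [0.002, -0.01, -0.26], [0, 0, 0]],
  [0, [0.002, -0.01, -0.26], [0, 0, 0]],
  [0, [0.002, -0.01, -0.26], [0, 0, 0]],
  [0, [0.002, -0.01, -0.26], [0, 0, 0]],
])

```text
t: 3.27
tool_pos: [0.5493, -0.3435, 0.0501]
tool_rot: [3.133, 0.197, 0.005]
contact_force: [-0.3, 0.4, 1.1]
opening: 0.0426
grip_force: 0.0
```

```bash
python3 -c "
from h import *
plan([.549,-.344,.008],down(-83.3))"
```

```text
t 3.27 pos [ 0.5493 -0.3435  0.0501] q [-0.6737  0.2708  1.6878  0.0001  1.1792  0.7711] shift [-0.0006 -0.0012 -0.1054] turn [ 0.0007  0.001  -0.0029] open 0.0426 grip 0.0 F [-0.2683  0.3906  1.1316]
```

Call:
jog_arm([
  [0, [0, -0.001, -0.04], [0, 0, -0.003]],
  [0, [0, -0.001, -0.08], [0, 0, -0.003]],
  [0, [0, -0.001, -0.105], [0, 0, -0.003]],
  [0, [0, -0.001, -0.105], [0, 0, -0.003]],
  [1, [0, -0.001, -0.105], [0, 0, -0.003]],
  [1, [0, -0.001, -0.105], [0, 0, -0.003]],
  [1, [0, -0.001, -0.105], [0, 0, -0.003]],
  [1, [0, -0.001, -0.105], [0, 0, -0.003]],
  [1, [0, -0.001, -0.105], [0, 0, -0.003]],
  [1, [0, -0.001, -0.105], [0, 0, -0.003]],
], squeeze=50)

```text
t: 4.1
tool_pos: [0.549, -0.3449, 0.0074]
tool_rot: [3.134, 0.18, 0.004]
contact_force: [-1.6, -0.1, 6.1]
opening: 0.0236
grip_force: 52.3
```

```bash
python3 -c "
from h import *
plan([.568,.066,.03],down(-96))"
```

```text
t 4.1 pos [ 0.549  -0.3449  0.0074] q [-0.6757  0.3292  1.6979  0.0001  1.1114  0.7803] shift [0.0476 1.0272 0.0566] turn [ 0.0007  0.0007 -0.0699] open 0.0236 grip 52.27223217487335 F [-1.5537 -0.1244  6.0659]
```

Call:
jog_arm([
  [1, [0, 0, 0.06], [0, 0, 0]],
  [1, [0, 0, 0.14], [0, 0, 0]],
  [1, [0, 0, 0.23], [0, 0, 0]],
  [1, [0.01, 0.08, 0.28], [0, 0, -0.02]],
  [1, [0.02, 0.16, 0.28], [0, 0, -0.05]],
  [1, [0.03, 0.26, 0.28], [0, 0, -0.07]],
  [1, [0.05, 0.36, 0.28], [0, 0, -0.07]],
  [1, [0.05, 0.46, 0.28], [0, 0, -0.07]],
  [1, [0.05, 0.56, 0.28], [0, 0, -0.07]],
  [1, [0.05, 0.66, 0.28], [0, 0, -0.07]],
  [1, [0.05, 0.76, 0.28], [0, 0, -0.07]],
  [1, [0.05, 0.86, 0.28], [0, 0, -0.07]],
])

```text
t: 5.1
tool_pos: [0.5672, 0.0019, 0.1173]
tool_rot: [-3.137, 0.165, -0.0]
contact_force: [1.1, -0.2, -0.7]
opening: 0.0236
grip_force: 51.5
```

Call:
jog_arm([
  [1, [0, 0.08, 0], [0, 0, 0]],
  [1, [0, 0.14, -0.02], [0, 0, 0]],
  [1, [0, 0.17, -0.06], [0, 0, 0]],
  [1, [0, 0.17, -0.1], [0, 0, 0]],
  [1, [0, 0.17, -0.14], [0, 0, 0]],
  [1, [0, 0.17, -0.16], [0, 0, 0]],
  [1, [0, 0.17, -0.16], [0, 0, 0]],
  [1, [0, 0.17, -0.16], [0, 0, 0]],
])

```text
t: 5.77
tool_pos: [0.5675, 0.0678, 0.0531]
tool_rot: [3.137, -0.166, -0.001]
contact_force: [-0.4, -0.5, -0.2]
opening: 0.0234
grip_force: 51.5
```

```bash
python3 -c "
from h import *
cv2.imwrite('pics/top1.png',ctrl.get_image('top')[:,:,::-1])
im=ctrl.get_image('top')
for s in slats(im,'top',.07): print(*s)
plan([.568,.066,.03],down(-96))"
```

```text
[602.4968 -18.8225] [93.8285 26.5204] 83.45256042480469 388 (np.float64(269.2474226804124), np.float64(222.43556701030928))
[ 525.2681 -268.2398] [140.1705  23.3306] 4.341583728790283 559 (np.float64(372.10196779964224), np.float64(252.47048300536673))
[ 520.4536 -209.2696] [141.2655  23.125 ] 4.757497310638428 487 (np.float64(348.17864476386035), np.float64(257.5893223819302))
[508.3654  -3.3494] [88.0303 22.8277] 83.8409652709961 336 (np.float64(263.10714285714283), np.float64(260.9017857142857))
t 5.87 pos [0.5687 0.0677 0.0545] q [-0.0114  0.1042  1.8712  0.      1.1642  1.665 ] shift [-0.0017 -0.0043 -0.0613] turn [0.     0.0006 0.0003] open 0.0238 grip 51.456010937690735 F [-0.3371  0.1675 -0.0695]
```

View pics/top1.png

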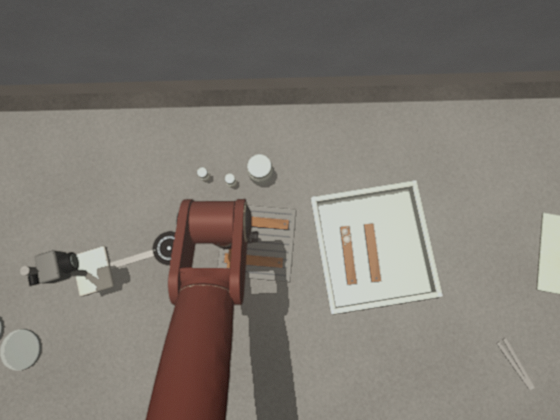

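The arm hides the placing spot. The other two tray slats have not moved (372,252 and 348,258). Lowering now.

Call:
jog_arm([
  [1, [0, -0.004, -0.03], [0, 0, 0]],
  [1, [0, -0.004, -0.05], [0, 0, 0]],
  [1, [0, -0.004, -0.06], [0, 0, 0]],
  [1, [0, -0.004, -0.06], [0, 0, 0]],
  [1, [0, -0.004, -0.06], [0, 0, 0]],
])

```text
t: 6.28
tool_pos: [0.5677, 0.0662, 0.0293]
tool_rot: [3.137, -0.165, -0.001]
contact_force: [-1.8, -0.6, 3.2]
opening: 0.0238
grip_force: 52.0
```

```bash
python3 -c "
from h import *
plan([.568,.066,.03],down(-96))"
```

```text
t 6.28 pos [0.5677 0.0662 0.0293] q [-0.014   0.1395  1.8812 -0.0003  1.1216  1.6623] shift [ 0.0009 -0.0005  0.0017] turn [ 0.0001 -0.0002  0.0002] open 0.0238 grip 51.995158195495605 F [-1.8018 -0.6221  3.2324]
```

Call:
jog_arm([
  [0.2, [0, 0, 0], [0, 0, 0]],
  [0.2, [0, 0, 0], [0, 0, 0]],
  [0.2, [0, 0, 0], [0, 0, 0]],
  [0.2, [0, 0, 0.03], [0, 0, 0]],
  [0, [0, 0, 0.09], [0, 0, 0]],
  [0, [0, 0, 0.17], [0, 0, 0]],
  [0, [0, -0.04, 0.23], [0, 0, 0]],
  [0, [-0.01, -0.12, 0.25], [0, 0, 0.02]],
  [0, [-0.02, -0.22, 0.25], [0, 0, 0.04]],
  [0, [-0.04, -0.32, 0.25], [0, 0, 0.058]],
  [0, [-0.06, -0.42, 0.25], [0, 0, 0.058]],
  [0, [-0.09, -0.52, 0.25], [0, 0, 0.058]],
])

```text
t: 7.28
tool_pos: [0.5318, -0.1433, 0.1307]
tool_rot: [3.138, 0.122, 0.003]
contact_force: [0.5, -0.7, 0.5]
opening: 0.0426
grip_force: 0.0
```

Call:
jog_arm([
  [0, [0, -0.1, 0], [0, 0, 0]],
  [0, [0, -0.2, 0], [0, 0, 0]],
  [0, [0, -0.28, 0], [0, 0, 0]],
  [0, [0, -0.34, 0], [0, 0, 0]],
  [0, [0, -0.34, -0.05], [0, 0, 0]],
  [0, [0, -0.34, -0.12], [0, 0, 0]],
  [0, [0, -0.34, -0.18], [0, 0, 0]],
  [0, [0, -0.34, -0.2], [0, 0, 0]],
  [0, [0, -0.34, -0.2], [0, 0, 0]],
  [0, [0, -0.34, -0.2], [0, 0, 0]],
])

```text
t: 8.12
tool_pos: [0.5321, -0.2775, 0.05]
tool_rot: [3.139, 0.121, 0.0]
contact_force: [0.0, -0.2, 0.2]
opening: 0.043
grip_force: 0.0
```

```bash
python3 -c "
from h import *
im=ctrl.get_image('top');cv2.imwrite('pics/top2.png',im[:,:,::-1])
for s in slats(im,'top',.042): print(*s)
plan([.530,-.279,.008],down(-85.5))"
```

```text
[559.9917  16.9409] [149.618  150.8958] -9.393684387207031 1631 (np.float64(251.09012875536482), np.float64(240.24034334763948))
[ 533.6139 -213.3987] [123.0739  25.4874] 4.625158309936523 379 (np.float64(347.155672823219), np.float64(250.44327176781002))
t 8.17 pos [ 0.5329 -0.278   0.0511] q [-0.6046  0.1706  1.8038  0.0001  1.1646  0.8887] shift [-0.0071 -0.0025 -0.1079] turn [0.0004 0.0007 0.0004] open 0.0429 grip 0.0 F [-0.2402 -0.5303 -0.2575]
```

View pics/top2.png

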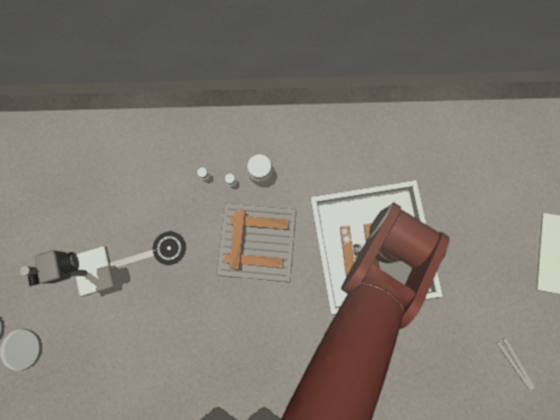

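The first bare slat lies crosswise near the left end of the rack (238,239) and spans both low slats. Now I'll grasp the second.

Call:
jog_arm([
  [0, [-0.007, -0.0025, -0.04], [0, 0, 0]],
  [0, [-0.007, -0.0025, -0.08], [0, 0, 0]],
  [0, [-0.007, -0.0025, -0.107], [0, 0, 0]],
  [0, [-0.007, -0.0025, -0.107], [0, 0, 0]],
  [1, [-0.007, -0.0025, -0.107], [0, 0, 0]],
  [1, [-0.007, -0.0025, -0.107], [0, 0, 0]],
  [1, [-0.007, -0.0025, -0.107], [0, 0, 0]],
  [1, [-0.007, -0.0025, -0.107], [0, 0, 0]],
  [1, [-0.007, -0.0025, -0.107], [0, 0, 0]],
  [1, [-0.007, -0.0025, -0.107], [0, 0, 0]],
], squeeze=50)

```text
t: 9.0
tool_pos: [0.53, -0.2791, 0.008]
tool_rot: [3.138, 0.121, 0.003]
contact_force: [0.1, 1.3, 5.8]
opening: 0.0236
grip_force: 52.2
```

```bash
python3 -c "
from h import *
im=cv2.imread('pics/top2.png')[:,:,::-1].astype(int)
plan([.558,-.0335,.03],down(-96))
p=ray('top',[[239,210],[236,268]],.042);print(p)"
```

```text
t 9.0 pos [ 0.53   -0.2791  0.008 ] q [-0.609   0.2281  1.8214  0.0001  1.0897  0.8846] shift [0.0701 0.614  0.0551] turn [ 0.0005  0.0006 -0.0579] open 0.0236 grip 52.19181776046753 F [0.0913 1.3421 5.7646]
[[0.641  0.0601 0.042 ]
 [0.4934 0.0674 0.042 ]]
```

Call:
jog_arm([
  [1, [0, 0, 0.06], [0, 0, 0]],
  [1, [0, 0, 0.14], [0, 0, 0]],
  [1, [0, 0, 0.23], [0, 0, 0]],
  [1, [0.01, 0.08, 0.28], [0, 0, -0.02]],
  [1, [0.03, 0.16, 0.28], [0, 0, -0.04]],
  [1, [0.05, 0.26, 0.28], [0, 0, -0.058]],
  [1, [0.07, 0.36, 0.28], [0, 0, -0.058]],
  [1, [0.07, 0.46, 0.28], [0, 0, -0.058]],
  [1, [0.07, 0.55, 0.28], [0, 0, -0.058]],
  [1, [0.07, 0.614, 0.25], [0, 0, -0.058]],
  [1, [0.07, 0.614, 0.2], [0, 0, -0.058]],
  [1, [0.07, 0.614, 0.15], [0, 0, -0.058]],
])

```text
t: 10.0
tool_pos: [0.5573, -0.0311, 0.0664]
tool_rot: [3.137, -0.16, 0.003]
contact_force: [0.7, 0.1, -0.8]
opening: 0.0237
grip_force: 51.5
```

Call:
jog_arm([
  [1, [0, 0, -0.03], [0, 0, 0]],
  [1, [0, 0, -0.03], [0, 0, 0]],
  [1, [0, 0, -0.03], [0, 0, 0]],
])

```text
t: 10.25
tool_pos: [0.5562, -0.033, 0.0536]
tool_rot: [-3.137, 0.166, 0.003]
contact_force: [0.3, 0.2, 0.2]
opening: 0.024
grip_force: 51.4
```

```bash
python3 -c "
from h import *
plan([.558,-.0335,.03],down(-96))"
```

```text
t 10.25 pos [ 0.5562 -0.033   0.0536] q [-0.1928  0.0732  1.9062  0.      1.1644  1.4836] shift [ 0.0044 -0.0012 -0.0591] turn [-0.0001 -0.0007  0.0003] open 0.024 grip 51.434592604637146 F [0.3002 0.1727 0.218 ]
```

Call:
jog_arm([
  [1, [0.003, -0.001, -0.03], [0, 0, 0]],
  [1, [0.003, -0.001, -0.05], [0, 0, 0]],
  [1, [0.003, -0.001, -0.058], [0, 0, 0]],
  [1, [0.003, -0.001, -0.059], [0, 0, 0]],
  [1, [0.003, -0.001, -0.059], [0, 0, 0]],
  [0.2, [0.003, -0.001, -0.059], [0, 0, 0]],
  [0.2, [0.003, -0.001, -0.059], [0, 0, 0]],
  [0.2, [0.003, -0.001, -0.059], [0, 0, 0]],
  [0.2, [0.003, -0.001, -0.03], [0, 0, 0]],
  [0, [0.003, -0.001, 0.05], [0, 0, 0]],
  [0, [0.003, -0.001, 0.14], [0, 0, 0]],
  [0, [0.003, -0.001, 0.2], [0, 0, 0]],
])

```text
t: 11.25
tool_pos: [0.5593, -0.0335, 0.1387]
tool_rot: [3.137, -0.165, 0.006]
contact_force: [1.1, 0.4, 1.0]
opening: 0.0426
grip_force: 0.0
```

Call:
jog_arm([
  [0, [-0.02, -0.09, 0], [0, 0, 0.02]],
  [0, [-0.04, -0.18, 0], [0, 0, 0.04]],
  [0, [-0.07, -0.27, 0], [0, 0, 0.06]],
  [0, [-0.1, -0.36, 0], [0, 0, 0.06]],
  [0, [-0.13, -0.46, 0], [0, 0, 0.06]],
  [0, [-0.13, -0.46, 0], [0, 0, 0.06]],
  [0, [-0.13, -0.46, 0], [0, 0, 0.06]],
  [0, [-0.13, -0.46, 0], [0, 0, 0.06]],
])

```text
t: 11.92
tool_pos: [0.5064, -0.2172, 0.1353]
tool_rot: [-3.139, -0.13, -0.001]
contact_force: [-0.9, 0.0, 0.6]
opening: 0.0429
grip_force: 0.0
```

```bash
python3 -c "
from h import *
im=ctrl.get_image('top');
big=cv2.resize(np.ascontiguousarray(im[170:320,180:460,::-1]),None,fx=2.8,fy=2.8,interpolation=cv2.INTER_CUBIC);cv2.imwrite('pics/c3.png',big)
for s in slats(im,'top',.042): print(*s)
plan([.505,-.219,.1],down(-85.2))"
```

```text
[562.7238  16.4889] [149.622  156.4301] -9.391212463378906 2052 (np.float64(256.0857699805068), np.float64(240.51120857699806))
t 11.97 pos [ 0.5065 -0.2166  0.135 ] q [-0.5394 -0.0446  1.8757  0.0004  1.3101  0.9472] shift [-0.0038 -0.0061 -0.0876] turn [-0.0001  0.0002 -0.0001] open 0.0424 grip 0.0 F [ 0.5054 -0.5695 -0.311 ]
```

View pics/c3.png

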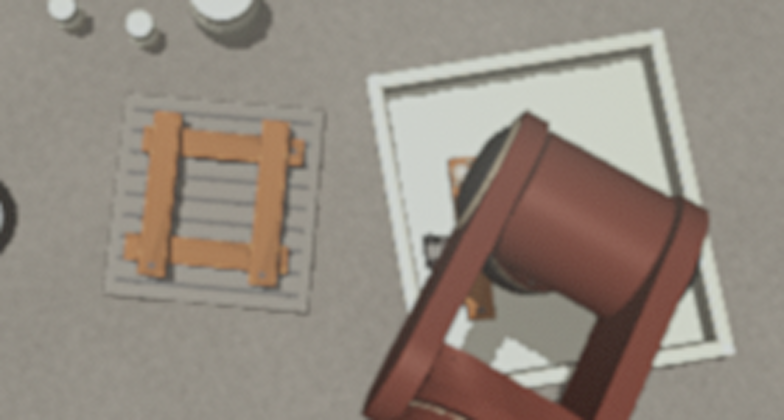

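Both crosspieces are down and square, forming an open 2x2 tower (crop: 160,195 and 270,205). Now the shelled slat. I'll grip it with the hand leaning back 25°, so the tool ends up nearly vertical at the camera.

```bash
cat >> h.py <<'E'
def tilt(psi,pitch_slat,lean=25):
    # tool pose for slat heading psi, nose-down pitch, hand leaning back by lean in slat frame
    R=Rn.from_euler('ZY',[psi,pitch_slat],degrees=True).as_matrix()
    l=np.radians(lean);y=np.array([0,-1,0]);z=np.array([np.sin(l),0,-np.cos(l)])
    return R@np.c_[np.cross(y,z),y,z], R
E
python3 -c "
from h import *
T,R=tilt(4.8,0);print(T)
plan([.505,-.219,.06],T)"
```

```text
[[ 0.9031  0.0837  0.4211]
 [ 0.0758 -0.9965  0.0354]
 [ 0.4226  0.     -0.9063]]
t 11.97 pos [ 0.5065 -0.2166  0.135 ] q [-0.5394 -0.0446  1.8757  0.0004  1.3101  0.9472] shift [-0.0038 -0.0061 -0.1876] turn [ 0.0116 -0.1382 -0.0001] open 0.0424 grip 0.0 F [ 0.5054 -0.5695 -0.311 ]
```

Call:
jog_arm([
  [0, [-0.004, -0.006, 0], [0.012, -0.138, 0]],
  [0, [-0.004, -0.006, 0], [0.012, -0.138, 0]],
  [0, [-0.004, -0.006, 0], [0.012, -0.138, 0]],
  [0, [-0.004, -0.006, 0], [0.012, -0.138, 0]],
  [0, [-0.004, -0.006, -0.06], [0.012, -0.138, 0]],
  [0, [-0.004, -0.006, -0.13], [0.012, -0.138, 0]],
  [0, [-0.004, -0.006, -0.18], [0.012, -0.138, 0]],
  [0, [-0.004, -0.006, -0.18], [0.012, -0.138, 0]],
  [0, [-0.004, -0.006, -0.18], [0.012, -0.138, 0]],
])

```text
t: 12.72
tool_pos: [0.5043, -0.2178, 0.0615]
tool_rot: [-3.044, -0.13, -0.67]
contact_force: [0.5, -0.1, 0.2]
opening: 0.0424
grip_force: 0.0
```

```bash
python3 -c "
from h import *
T,R=tilt(4.8,0)
plan([.505,-.219,.0115],T)"
```

```text
t 12.72 pos [ 0.5043 -0.2178  0.0615] q [-0.6989 -0.1627  2.1681  0.4043  0.864   0.5642] shift [ 0.0017 -0.0031 -0.1249] turn [-0.0011 -0.0011 -0.0007] open 0.0424 grip 0.0 F [ 0.5301 -0.1239  0.1708]
```

Call:
jog_arm([
  [0, [0.001, -0.003, -0.04], [0, 0, 0]],
  [0, [0.001, -0.003, -0.08], [0, 0, 0]],
  [0, [0.001, -0.003, -0.11], [0, 0, 0]],
  [0, [0.001, -0.003, -0.124], [0, 0, 0]],
  [0, [0.001, -0.003, -0.124], [0, 0, 0]],
  [1, [0.001, -0.003, -0.124], [0, 0, 0]],
  [1, [0.001, -0.003, -0.124], [0, 0, 0]],
  [1, [0.001, -0.003, -0.124], [0, 0, 0]],
  [1, [0.001, -0.003, -0.124], [0, 0, 0]],
  [1, [0.001, -0.003, -0.124], [0, 0, 0]],
  [1, [0.001, -0.003, -0.124], [0, 0, 0]],
], squeeze=60)

```text
t: 13.63
tool_pos: [0.5059, -0.2216, 0.0143]
tool_rot: [-3.047, -0.127, -0.677]
contact_force: [-0.6, -0.2, 6.1]
opening: 0.0228
grip_force: 59.6
```

```bash
python3 -c "
from h import *
T,R=tilt(4.8,0)
plan([.505,-.219,.0115],T)
# final
T2,R2=tilt(105.8,35)
foc=np.array([.551,.2502,.2]); o=ctrl.get_obs()
rel=R.T@(np.array([.525,-.2175,.005])+R@[.05,0,.015]-o['tool_pos']); print('shells rel tool in slat frame',rel)
print('final tcp',foc-R2@rel); plan(foc-R2@rel,T2)"
```

```text
t 13.63 pos [ 0.5059 -0.2216  0.0143] q [-0.7029 -0.0658  2.1772  0.4484  0.7632  0.4992] shift [-0.0021  0.0064 -0.007 ] turn [-0.0001  0.0002  0.0001] open 0.0228 grip 59.57907199859619 F [-0.5518 -0.2012  6.1345]
shells rel tool in slat frame [0.0694 0.0024 0.0057]
final tcp [0.5697 0.193  0.2351]
t 13.63 pos [ 0.5059 -0.2216  0.0143] q [-0.7029 -0.0658  2.1772  0.4484  0.7632  0.4992] shift [0.1597 1.0364 0.5521] turn [-0.1822  0.1261  0.5416] open 0.0228 grip 59.57907199859619 F [-0.5518 -0.2012  6.1345]
```

Call:
jog_arm([
  [1, [0, 0, 0.05], [0, 0, 0]],
  [1, [0, 0, 0.13], [0, 0, 0]],
  [1, [0, 0, 0.23], [0, 0, 0]],
  [1, [0, 0, 0.33], [0, 0, 0]],
  [1, [0.03, 0.06, 0.43], [-0.01, 0.007, 0.03]],
  [1, [0.06, 0.14, 0.5], [-0.02, 0.014, 0.06]],
  [1, [0.08, 0.22, 0.55], [-0.03, 0.021, 0.09]],
  [1, [0.1, 0.3, 0.55], [-0.042, 0.029, 0.125]],
  [1, [0.12, 0.38, 0.55], [-0.054, 0.037, 0.16]],
  [1, [0.14, 0.46, 0.55], [-0.066, 0.045, 0.195]],
  [1, [0.15, 0.53, 0.55], [-0.078, 0.053, 0.23]],
  [1, [0.16, 0.6, 0.55], [-0.09, 0.062, 0.265]],
])

```text
t: 14.63
tool_pos: [0.5687, 0.0207, 0.2326]
tool_rot: [2.713, 1.415, 0.282]
contact_force: [-0.1, 0.2, 0.2]
opening: 0.0228
grip_force: 59.1
```

```bash
python3 -c "
from h import *
T2,R2=tilt(105.8,35)
p=np.array([.551,.2502,.2])-R2@[.0694,0,.0057];print(p)
plan(p,T2)"
```

```text
[0.5674 0.1924 0.2351]
t 14.63 pos [0.5687 0.0207 0.2326] q [-0.1175 -0.2123  1.8697  0.0485  1.2939  0.4828] shift [-0.0034  0.4292  0.0064] turn [-0.091   0.0639  0.2748] open 0.0228 grip 59.083455204963684 F [-0.1214  0.2141  0.1774]
```

Call:
jog_arm([
  [1, [0, 0.05, 0.005], [-0.011, 0.008, 0.033]],
  [1, [0, 0.1, 0.005], [-0.022, 0.016, 0.067]],
  [1, [0, 0.15, 0.005], [-0.033, 0.023, 0.1]],
  [1, [0, 0.2, 0.005], [-0.044, 0.031, 0.133]],
  [1, [0, 0.25, 0.005], [-0.056, 0.039, 0.168]],
  [1, [0, 0.3, 0.005], [-0.067, 0.047, 0.2]],
  [1, [0, 0.35, 0.005], [-0.078, 0.055, 0.235]],
  [1, [0, 0.39, 0.005], [-0.091, 0.064, 0.272]],
  [1, [0, 0.42, 0.005], [-0.091, 0.064, 0.272]],
  [1, [0, 0.42, 0.005], [-0.091, 0.064, 0.272]],
  [1, [0, 0.42, 0.005], [-0.091, 0.064, 0.272]],
  [1, [0, 0.42, 0.005], [-0.091, 0.064, 0.272]],
])

```text
t: 15.63
tool_pos: [0.5689, 0.1862, 0.2348]
tool_rot: [1.829, 2.376, -0.156]
contact_force: [-0.5, -0.7, -1.3]
opening: 0.0226
grip_force: 59.1
```

```bash
python3 -c "
from h import *
T2,R2=tilt(105.8,35)
p=np.array([.551,.2502,.2])-R2@[.0694,0,.0057];print(p)
plan(p,T2)
f=np.array([.551,.2502,.2]);o=f-R2@[.05,0,.015]
P=[o+R2@v for v in np.array([[.075,.0125,.015],[.075,-.0125,.015],[-.075,-.0125,.015],[-.075,.0125,.015]])]
vs={}
for n in('top','scene'):
    im=np.ascontiguousarray(ctrl.get_image(n)[:,:,::-1]);cv2.imwrite(f'pics/{n}3.png',im)
    c=proj(n,f)[0];print(n,c,proj(n,P))
    x,y=int(c[0])-70,int(c[1])-100;x=max(x,0);y=max(y,0)
    vs[n]=(cv2.resize(im[y:y+200,x:x+133],(399,600),interpolation=cv2.INTER_CUBIC),x,y);print(x,y)
cv2.imwrite('pics/c4.png',np.hstack([vs['top'][0],vs['scene'][0]]))
"
```

```text
[0.5674 0.1924 0.2351]
t 15.63 pos [0.5689 0.1862 0.2348] q [ 0.273   0.0004  1.6674 -0.1745  1.4748  0.0312] shift [-0.0039  0.0155  0.0009] turn [-0.0005  0.0008  0.0054] open 0.0226 grip 59.13488566875458 F [-0.49   -0.7412 -1.3252]
top [141.5992 240.0291] [[136.2223 248.8977]
 [133.6508 237.9463]
 [176.8658 215.4039]
 [179.9456 227.3744]]
71 140
scene [443.8365 185.099 ] [[450.63   187.4817]
 [455.3558 195.5172]
 [396.2723 154.6149]
 [392.817  147.0791]]
373 85
```

View pics/c4.png

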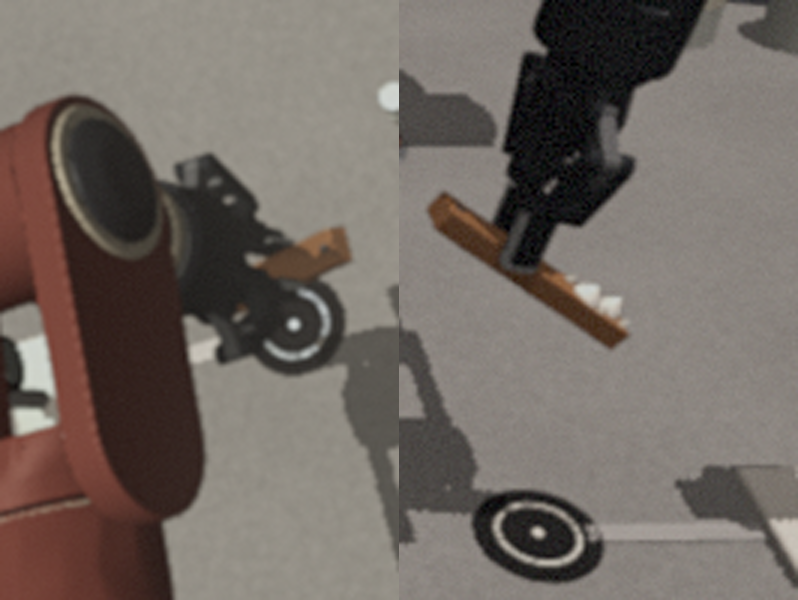

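The slat is held firmly with the shells up and pointing at the camera. I'll apply the small correction, then check the slat's true pose by fitting its silhouette.

Call:
jog_arm([
  [1, [-0.004, 0.008, 0.001], [0, 0.001, 0.005]],
  [1, [-0.004, 0.0155, 0.001], [0, 0.001, 0.005]],
  [1, [-0.004, 0.0155, 0.001], [0, 0.001, 0.005]],
  [1, [-0.004, 0.0155, 0.001], [0, 0.001, 0.005]],
  [1, [-0.004, 0.0155, 0.001], [0, 0.001, 0.005]],
  [1, [-0.004, 0.0155, 0.001], [0, 0.001, 0.005]],
])

```text
t: 16.23
tool_pos: [0.5674, 0.1933, 0.2353]
tool_rot: [1.808, 2.394, -0.157]
contact_force: [0.7, -0.1, -0.8]
opening: 0.0225
grip_force: 59.1
```

```bash
cat > fit.py <<'E'
from h import *
from scipy.optimize import minimize
T2,R2=tilt(105.8,35);f=np.array([.551,.2502,.2])
plan(f-R2@[.0694,0,.0057],T2)
ob=ctrl.get_obs();Rt=Rn.from_rotvec(ob["tool_rot"]).as_matrix()
Rs=Rt@tilt(0,0)[0].T   # slat orientation if rigid to tool
im=np.ascontiguousarray(ctrl.get_image('scene'));cv2.imwrite('pics/scene4.png',im[:,:,::-1])
I=im.astype(int);m=((I[:,:,0]-I[:,:,2])>18).astype(np.uint8)
N,L,st,_=cv2.connectedComponentsWithStats(m)
c=proj('scene',f)[0]; win=np.zeros_like(m);win[110:230,370:480]=1
m=m&win
N,L,st,_=cv2.connectedComponentsWithStats(m);k=1+np.argmax(st[1:,4]);m=(L==k).astype(np.uint8);print("mask",st[k])
B=np.array([[x,y,z] for x in(-.075,.075) for y in(-.0125,.0125) for z in(0,.015)])
S=4
# pixels which may be hidden (fingers, shells) are dark/white: ignored between finger columns
def sil(p):
    R=Rs@Rn.from_euler('y',p[2],degrees=True).as_matrix()
    o=ob["tool_pos"]+Rs@np.array([p[0]-.05,0,p[1]])-0 
    h=cv2.convexHull((proj('scene',o+B@R.T)).astype(np.float32))[:,0]
    a=np.zeros((420*S,560*S),np.uint8);cv2.fillPoly(a,[np.round((h+.5)*S).astype(np.int32)],1)
    return cv2.resize(a.astype(np.float32),(560,420),interpolation=cv2.INTER_AREA),o,R
def cost(p): 
    a=sil(p)[0]; d=a-m
    return np.where(d<0,-d*2,d).sum()   # uncovered brown costs double
best=min((minimize(cost,[x,-.0093,q],method='Nelder-Mead',options=dict(initial_simplex=[[x,-.0093,q],[x+.006,-.0093,q],[x,-.005,q],[x,-.0093,q+4]])) for x in(.064,.07,.076) for q in(-4,0,4)),key=lambda r:r.fun)
a,o,R=sil(best.x);sh=o+R@[.05,0,.015]
print("fit",best.x,best.fun,"nominal cost",cost([.0694,-.0093,0]))
print("shells",sh,"err",sh-f,"station-frame",Rn.from_euler('z',-105.8,degrees=True).apply(sh-f),"pitch",np.degrees(-np.arcsin(R[2,0])),"head",np.degrees(np.arctan2(R[1,0],R[0,0])))
v=im[:,:,::-1].copy();v=cv2.resize(v[110:230,360:490],None,fx=4.5,fy=4.5,interpolation=cv2.INTER_CUBIC)
def dr(p,col):
    R=Rs@Rn.from_euler('y',p[2],degrees=True).as_matrix();o=ob["tool_pos"]+Rs@np.array([p[0]-.05,0,p[1]])
    h=cv2.convexHull(((proj('scene',o+B@R.T)+.5-[360,110])*4.5).astype(np.float32)).astype(int);cv2.polylines(v,[h],True,col,1)
dr(best.x,(0,255,0));dr([.0694,-.0093,0],(255,0,0));cv2.imwrite('pics/c5.png',v)
E
python3 fit.py
```

```text
t 16.23 pos [0.5674 0.1933 0.2353] q [ 0.2846  0.0032  1.6636 -0.1735  1.4778  0.0241] shift [-0.0001 -0.0022 -0.0004] turn [-0.0005 -0.0002 -0.0004] open 0.0225 grip 59.13393259048462 F [ 0.7236 -0.0994 -0.7807]
mask [387 149  67  52 782]
fit [ 0.0666 -0.0113 -0.0239] 222.875 nominal cost 422.9375
shells [0.5519 0.2479 0.2002] err [ 0.0009 -0.0023  0.0002] station-frame [-0.0025 -0.0002  0.0002] pitch 34.87587085431277 head 105.87794381085202
```

View pics/c5.png

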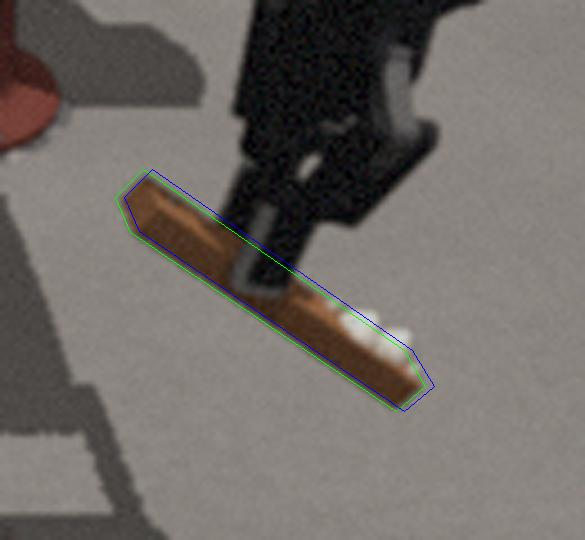

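The fit (green) matches the slat: pitch 34.9°, heading 105.9°, shells 2.5 mm short of the focus. I'll nudge it, let it settle and hand in.

Call:
jog_arm([
  [1, [-0.001, 0.005, 0], [0, 0, 0]],
  [1, [-0.001, 0.005, 0], [0, 0, 0]],
  [1, [-0.001, 0.005, 0], [0, 0, 0]],
  [1, [-0.001, 0.005, 0], [0, 0, 0]],
  [1, [-0.001, 0.005, 0], [0, 0, 0]],
  [1, [-0.001, 0.005, 0], [0, 0, 0]],
  [1, [-0.001, 0.005, 0], [0, 0, 0]],
  [1, [-0.001, 0.005, 0], [0, 0, 0]],
])

```text
t: 16.95
tool_pos: [0.567, 0.1953, 0.2353]
tool_rot: [1.808, 2.394, -0.157]
contact_force: [0.7, 0.2, -0.3]
opening: 0.0229
grip_force: 59.1
```

```bash
python3 fit.py | grep -v mask; python3 -c "
from station import ctrl
print(ctrl.finish_job())"
```

```text
t 16.95 pos [0.567  0.1953 0.2353] q [ 0.2881  0.0042  1.6626 -0.1735  1.4783  0.0274] shift [ 0.0009 -0.0073 -0.0004] turn [-0.0005 -0.0002 -0.0004] open 0.0229 grip 59.13425087928772 F [ 0.7049  0.1897 -0.3427]
fit [ 0.0671 -0.0114  0.0086] 212.0 nominal cost 409.4375
shells [0.5514 0.2502 0.1999] err [ 0.0004  0.     -0.0001] station-frame [-0.0001 -0.0004 -0.0001] pitch 34.90748469978403 head 105.88032539843945
the job is handed in; nothing more can be done
None
```

The job is handed in at about 17 s: both bare slats lie crosswise on the lower pair, and the shelled slat is held, shells up and tipped down 34.9°, pointing at the camera with the shells within about 1 mm of the viewing point by my camera fit (calibration good to about 2 mm).

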